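# Switch on and tare the bench scale

### The arm

A 6-joint arm with a two-finger parallel gripper is mounted at the origin on the work surface. World frame = base frame: x ahead of the robot, y to its left, z up, the work surface at z = 0. Lengths are in m, angles in rad, forces in N, time in s.
With the tool pointing down it reaches from about 0.275 to 0.725 m from the base axis. Payload 15.9 kg.
Tool frame: the origin (TCP) lies between the finger pads; the fingertips stand 25 mm ahead of it and the grasp point (between the pads) lies 6 mm ahead of it; z points along the fingers, y is the direction in which the jaws open and shut (so a half turn about z gives the same grasp; the last joint's range is limited). The gripper opens to 85 mm and grips with 20 to 120 N. Pads are 22 mm wide; open, the fingers measure 114 mm over their backs; the gripper's body (76 mm by 85 mm) begins 54 mm behind the grasp point. The pads swing forward as they close: fully open they stand 13 mm farther back than shut.
Start: joints at [-1.215, 0.213, -0.034, 1.323, 0, 1.571], TCP at [0.174, -0.469, 0.256] pointing down, gripper open.
Joint ranges: [-2.98, 2.98], [-0.74, 1.72], [-1.14, 1.35], [-2.1, 2.04], [-1.57, 1.44], [-3.14, 3.14]. Speed limits (rad/s): [1.89, 1.89, 2.39, 2.57, 3.14, 3.14].

### API

Orientations are given as a 3x3 rotation matrix whose columns are the frame's x, y, z axes.
In Python, from plant import robot, vision, job gives the robot as it stands.
- The arm moves only by the tool send_rows, never from a script. Its argument "motion" is a list of rows, each a list of 2 entries, a list of its own where there are three numbers: the shift along the tool's x, y, z in mm, then the turn, a rotation vector about the tool's x, y, z in rad. In form: [[[x, y, z], [ax, ay, az]], ...]. A call has 1 to 10 rows; each row is the pose to reach, as a shift and turn from the pose commanded when the call began, along the tool's axes at that moment; what a row does not reach only later rows make up. A row lasts 1/12 s, in which the tool goes at most 41.7 mm and 7.16 degrees, less where a joint would pass 70% of its speed; a pose out of reach is approached as far as the arm can. A call with a gripper value outside its range is refused whole. "jaw" is the opening, from -1 (shut) to 1 (fully open), so that 0 is half open, set as the call begins (left out, the last holds). The fingers move at their own pace and stop on an object; "squeeze" is the grip in N (left out, the last holds). Time passes only in rows, so rows that repeat a pose let the fingers close. It gives the time, the measured TCP pose, the force and the opening at its end, in the units of the state.
- robot.sense(): the state, without advancing time (a new reading comes with each control period).
- vision.read_camera(name): name is "side" or "top" or "wrist"; returns the picture (420x560x3 uint8, red, green, blue); there is no depth.
- vision.get_calibration(name): a dict with "intrinsics" (3x3 intrinsics, pixels), "k1" (the pictures are not rectified: a ray, as slopes to the right and down, at radius r is drawn at 1 + k1 r^2 times it, then the intrinsics apply), "origin" and "attitude" of the camera in the world. Camera axes: x right, y down, z forward; pixel columns grow to the right and rows downward; lengths in m; the calibration is good to about 2 mm. A picture is of the moment at which its call begins: read the wrist's pose just before it. get_calibration takes no time and is no camera call; for the wrist camera it gives the pose at the moment of the call.
- job.close_job(): hands the job in, once; it reports no verdict.
Trained networks look in the newest picture that a camera, given by its name, has taken for a name from the list of things; names that differ only in an ending like _2 or _b are one class to them, and where a whole thing is asked for, a point or a joint stands for the part that bears it (a point fixed in the world has none). Each returns a list of dicts, best first, with "p" (0 to 1); they miss things now and then, are a little off and sometimes report something else, mostly with a low value. They report only what shows in the picture. A call takes as long as a camera call. They do not tell look-alikes from the thing itself.
- vision.cut_out(camera, query): "region" (420x560 bool, what is visible of it) and "bbox" ([left, top, right, bottom] in pixels, round what is visible of it).
The state is a dict: "clock": time; "q": joint angles; "qd": joint speeds; "joint_efforts": joint torques, N m; "position": TCP position; "orientation": TCP orientation; "contact_force": force on the tool from outside, world axes, zero at the start; "wrist_torque": the same for the moment, N m; "width": finger opening in m.
Only numpy, scipy, OpenCV 4.12 (cv2) and the standard library are available. Lean on these libraries where they do the work, as an engineer would, in place of code of your own. Each camera call takes 0.05 s, during which the arm holds its last target. There are 200 camera calls.

### The job

Get the kitchen scale ready for weighing into the bowl that already stands on it: with a fingertip push the far end of its rocker switch down to turn it on, then tap the square unit key, and after it the long tare key, each lightly and letting the key come back up. Keep off the two round keys, and off the steel pan and the bowl so that the tare is true; nothing is to be picked up and everything else stays where it stands.

Things in the scene. Friction and masses are not known exactly. Their poses are not given: they have to be found in the camera images.
- scale: Bench scale, fixed, white plastic housing 300 mm wide and 330 mm deep. Origin: centre of its footprint on the table; its x axis points from the key panel (front, facing the robot) to the back, y to the left as its operator sees it, z up.
- panel: Key panel across the scale's front, 290 x 100 mm, rising away from the operator at 0.30 rad. Origin: middle of its surface, 118 mm in front of the scale's origin, 60 mm above the table; z is its normal. Left to right: round, square, long bar and round key in one row (all grey), then the black rocker switch. Behind the keys a dark display lies flat.
- pan: Stainless weighing pan of the scale, 236 mm (x) by 302 mm (y), carried behind the panel; origin 10 mm below its flat top, at its centre; the top is 97 mm above the table. Its front edge lies 68 mm in front of the scale's origin. Must not be touched or leaned on.
- rocker_far (a point): Black rocker switch, 38 mm long (along the slope) by 24 mm wide, its pivot 109 mm to the right of the panel's middle. This point lies on the top face of its far half (away from the operator), 13 mm beyond the pivot; while the switch is off that half stands up, its far rim about 18 mm off the panel and some 3 mm higher than this point. Pushed down from above, it tips with 2 to 5 N, meets a firm stop and stays as it is left.
- rocker (a joint): Angle of the rocker in rad: 0 to 0.03 at the start (off, near end down), 0.40 fully on (far end down); on counts from 0.30.
- unit_top (a point): Centre of the top of the square unit key, 22 x 22 mm, standing 9 mm out of the panel, its top parallel to the panel (far edge 3 mm higher than this point). Neighbours: the round key's centre 49 mm to the left, the bar key's 60 mm to the right.
- unit_key (a joint): Travel of the square key into the panel in m: 0 up, 0.006 fully down. Springs back; starts to move at about 1.5 N, counts as tapped from 0.0015 (3.3 N), is fully down at 8.7 N.
- tare_top (a point): Centre of the top of the long tare key, a bar 20 mm (along the slope) by 40 mm, otherwise like the square key. The right round key's centre is 57 mm to its right.
- tare_key (a joint): Travel of the long key in m, same values and spring as the square key.
- left_key (a joint): Travel of the round key (21 mm across) at the left end of the row, in m, same spring. Not to be pressed.
- right_key (a joint): Travel of the round key (21 mm across) between the long key and the rocker, in m, same spring. Not to be pressed.
- bowl: Loose blue enamel bowl, 140 mm across, 55 mm high, standing on the pan; origin at the centre of its underside. Stays as it is.
- cup: Loose clear plastic cup, 84 mm across, 95 mm high, beside the scale; origin under its centre. Stays as it is.
- jar: Loose amber glass jar, 68 mm across, 95 mm high, beside the scale; origin under its centre. Stays as it is.
- weight: Loose steel 500 g check weight, 44 mm across, 66 mm high, beside the scale; origin under its centre. Stays as it is.
- pestle: Loose stone pestle standing on its broad end, 72 mm across, 100 mm high, beside the scale; origin under its centre. Stays as it is.
- spoon: Loose wooden spoon, 230 mm long, lying on the table in front of the panel. Stays as it is.
Things that resemble listed ones, but are neither listed nor needed, are in the scene too. Of the things like the bowl, leave any that is red; of the rest the smaller one is meant.

How it is judged:
By the outcome, as a careful person would: the job done as asked, in the order asked, and still so for the second after the job is handed in, with the robot touching nothing.
It also fails if it takes over 38 s, if anything falls off the work surface, if the arm or the gripper's body presses on something with over 40 N, if the wrist force passes 120 N, or if a joint passes its speed limit or range.

## Working session

There is one attempt and no reset: what is moved stays moved. The work goes in short steps, Python scripts to look and compute and a tool call to move; the robot and the scene stay as the last step left them, time stands still between calls to the robot, and variables do not carry over. Pictures are saved under pics/ and viewed, about 8 in all and at most 12, crops included, and the job is handed in when it is done.

Besides the shell and the picture viewer there is one more tool, called as name([rows], argument=value, ...), one row to a line, values as JSON. send_rows: Moves the arm, as the interface text tells. Its arguments: {"type":"object","properties":{"motion":{"type":"array"},"jaw":{"type":"number"},"squeeze":{"type":"number"}},"required":["motion"]}

```bash
mkdir -p pics; ls; cat > h.py <<'E'
import numpy as np, cv2
from plant import robot, vision, job
def save(n,img): cv2.imwrite('pics/'+n+'.png',cv2.cvtColor(img,cv2.COLOR_RGB2BGR))
def proj(c,P):
    P=np.atleast_2d(P); R=np.array(c['attitude']); p=(P-np.array(c['origin']))@R
    s=p[:,:2]/p[:,2:]; r2=(s**2).sum(1,keepdims=True); s=s*(1+c['k1']*r2)
    K=np.array(c['intrinsics']); return s@K[:2,:2].T+K[:2,2]
def ray(c,uv):
    K=np.array(c['intrinsics']); d=np.linalg.solve(K,[uv[0],uv[1],1])[:2]; s=d.copy()
    for _ in range(20): s=d/(1+c['k1']*(s@s))
    return np.array(c['origin']), np.array(c['attitude'])@np.r_[s,1]
def onz(c,uv,z):
    o,d=ray(c,uv); return o+d*(z-o[2])/d[2]
E
python3 - <<'E'
from h import *
import pprint
for n in ['top','side']:
    im=vision.read_camera(n); save(n+'0',im)
    c=vision.get_calibration(n); print(n,{k:np.round(v,4).tolist() for k,v in c.items()})
s=robot.sense(); print(s['clock'],s['position'],s['orientation'],s['contact_force'],s['width'])
E
```

```text
pics
top {'intrinsics': [[485.957, 0.0, 286.3206], [0.0, 485.957, 208.8432], [0.0, 0.0, 1.0]], 'k1': -0.1635, 'origin': [0.5018, -0.0218, 1.3184], 'attitude': [[-0.0125, -0.9977, 0.0669], [-0.9999, 0.0121, -0.0051], [0.0043, -0.067, -0.9977]]}
side {'intrinsics': [[395.8379, 0.0, 278.8734], [0.0, 395.8379, 212.7715], [0.0, 0.0, 1.0]], 'k1': -0.1029, 'origin': [0.478, -0.7413, 0.6391], 'attitude': [[0.9862, -0.0883, 0.1401], [-0.1651, -0.5907, 0.7898], [0.0131, -0.802, -0.5972]]}
0.1 [ 0.17407039 -0.46841982  0.25585422] [[ 9.37367068e-01  3.48342980e-01 -3.84874258e-04]
 [ 3.48343191e-01 -9.37366590e-01  9.47554604e-04]
 [-3.06942764e-05 -1.02227481e-03 -9.99999477e-01]] [-0.43624827 -0.73265357 -0.02630373] 0.08555060617867778
```

View pics/top0.png

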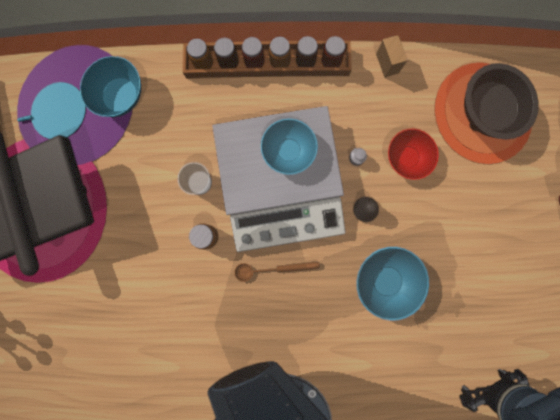

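View pics/side0.png

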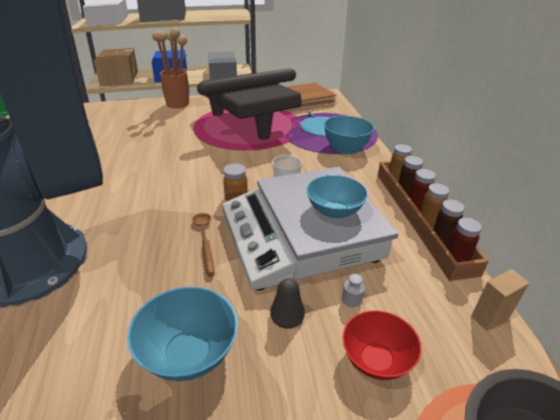

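```bash
python3 - <<'E'
from h import *
for n in ['top','side']:
    im=vision.read_camera(n)
    for q in ['pan','panel','unit_top','tare_top','left_key','rocker']:
        for d in vision.cut_out(n,q)[:4]:
            ys,xs=np.nonzero(d['region']); print(n,q,round(d['p'],2),np.round(d['bbox'],1),[round(xs.mean(),1),round(ys.mean(),1)],len(xs))
            if q=='pan' and d['p']>.5: print(cv2.minAreaRect(np.c_[xs,ys].astype(np.float32)), cv2.approxPolyDP(cv2.convexHull(np.c_[xs,ys].astype(np.int32)),5,True)[:,0].tolist())
    box=(200,95,360,260) if n=='top' else (205,160,405,300)
    save(n+'1',cv2.resize(im[box[1]:box[3],box[0]:box[2]],None,fx=4,fy=3.6 if n=='top' else 4,interpolation=cv2.INTER_CUBIC))
E
```

```text
top pan 0.97 [212.3 107.8 343.1 214. ] [np.float64(273.5), np.float64(163.9)] 8366
((277.3108215332031, 159.3648681640625), (92.22783660888672, 119.51805877685547), 80.53767395019531) [[343, 195], [227, 214], [212, 125], [326, 106]]
top panel 0.62 [230.7 196.1 347.4 250.1] [np.float64(287.7), np.float64(224.0)] 4183
top tare_top 0.71 [262.2 118.2 318.2 172.5] [np.float64(288.7), np.float64(146.1)] 2460
top tare_top 0.4 [278.6 227.1 293.2 236.2] [np.float64(287.7), np.float64(231.4)] 121
top left_key 0.56 [279.  228.1 295.8 234.4] [np.float64(287.6), np.float64(231.2)] 110
top left_key 0.49 [242.1 234.7 249.6 243.6] [np.float64(246.0), np.float64(238.3)] 47
top rocker 0.66 [236.3 263.3 323.2 280. ] [np.float64(271.9), np.float64(269.1)] 625
side pan 0.72 [257.9 168.8 400.4 258.2] [np.float64(319.8), np.float64(217.7)] 6393
((327.5760498046875, 208.83351135253906), (88.67044830322266, 126.12962341308594), 77.15229034423828) [[398, 235], [297, 260], [257, 182], [338, 166]]
side panel 0.61 [221.5 188.  292.9 282.7] [np.float64(257.4), np.float64(238.4)] 3957
side panel 0.21 [304.7 170.4 368.6 216.4] [np.float64(336.2), np.float64(194.4)] 2117
side unit_top 0.59 [235.9 207.4 242.9 219.6] [np.float64(239.5), np.float64(214.2)] 67
side unit_top 0.38 [192.8 208.5 214.7 276.3] [np.float64(205.6), np.float64(242.8)] 572
side tare_top 0.68 [240.  222.4 252.7 235.3] [np.float64(245.3), np.float64(229.4)] 113
side left_key 0.46 [232.7 198.  238.4 205.7] [np.float64(234.5), np.float64(203.2)] 26
side rocker 0.68 [243.2 222.  254.1 235. ] [np.float64(245.4), np.float64(229.5)] 111
side rocker 0.49 [259.1 248.1 278.2 265.2] [np.float64(266.0), np.float64(256.6)] 149
```

View pics/side1.png

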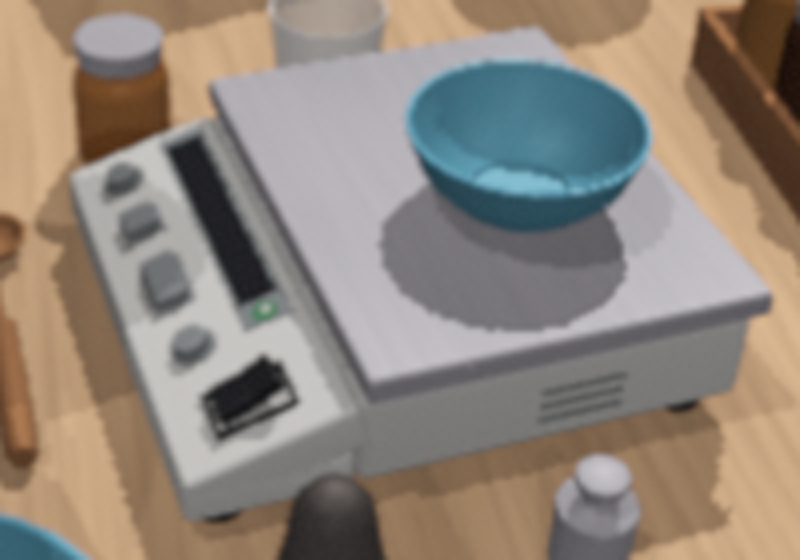

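```bash
cat > fit.py <<'E'
from h import *
from scipy.optimize import least_squares
s,c_=np.sin(.3),np.cos(.3)
def pan_pt(x,y,z): return np.array([-.118+c_*x-s*z, y, .060+s*x+c_*z])
def toW(p,P):
    c,q=np.cos(p[2]),np.sin(p[2]); P=np.atleast_2d(P)
    return np.c_[p[0]+c*P[:,0]-q*P[:,1], p[1]+q*P[:,0]+c*P[:,1], P[:,2]]
def pts(p):
    u,xk=p[3],p[4]
    L=[[.168,.151,.097],[.168,-.151,.097],[-.068,-.151,.097],[-.068,.151,.097]]
    L+=[pan_pt(xk,u+d,.009) for d in (.049,0,-.06,-.117)]
    return toW(p,np.array(L))
E
python3 - <<'E'
from fit import *
T=vision.get_calibration('top'); S=vision.get_calibration('side')
ot=np.array([[214,124],[327,108],[342,193],[228,213],[246,238.3],[265,235.5],[287.7,231.3],[309,228]],float)
os=np.array([[340,167],[397.5,233.7],[298.7,257],[258,181],[235.7,204.2],[240.7,214],[246.7,229],[253.2,245]],float)
def res(p):
    P=pts(p); return np.r_[(proj(T,P)-ot).ravel(),(proj(S,P)-os).ravel()]
r=least_squares(res,[.6,0,.1,.05,-.01],loss='soft_l1'); print(np.round(r.x,4)); print(np.round(r.fun.reshape(2,8,2),1).tolist())
p=r.x; np.save('p.npy',p)
print(np.round(toW(p,[pan_pt(p[4],p[3],.009),pan_pt(p[4],p[3]-.06,.009)]),4))
im=vision.read_camera('top'); im2=cv2.resize(im[100:260,200:360],None,fx=3.6,fy=3.6,interpolation=cv2.INTER_CUBIC)
for x in (-.019,0,.019): print('rocker',x,proj(T,toW(p,pan_pt(x,-.109,.010))),proj(S,toW(p,pan_pt(x,-.109,.010))))
save('top2',im2)
E
```

```text
[ 0.6635 -0.0161  0.1557  0.0658 -0.0159]
[[[-1.6, -0.5], [1.1, -3.7], [2.5, 1.0], [-1.3, 0.9], [0.2, -0.2], [-0.1, -0.5], [0.1, -0.2], [0.6, -0.6]], [[0.1, -0.3], [2.5, 0.2], [-0.2, -0.1], [-0.9, -0.8], [-0.4, -1.2], [-0.7, 0.1], [-0.4, 0.0], [-0.3, -0.3]]]
[[ 0.5191  0.0278  0.0639]
 [ 0.5284 -0.0315  0.0639]]
rocker -0.019 [[331.79165927 224.87085694]] [[258.7870797  262.42350175]]
rocker 0 [[330.79149149 217.85604925]] [[267.10140316 258.64661101]]
rocker 0.019 [[329.78078627 210.78875453]] [[275.3951371  254.87460872]]
```

View pics/top2.png

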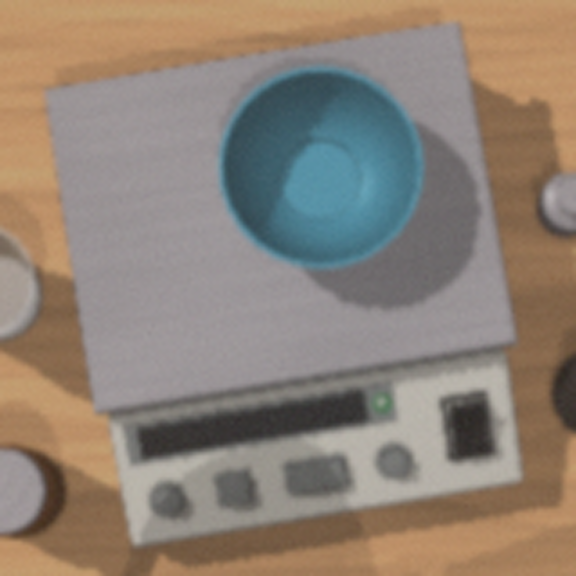

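```bash
cat > mv.py <<'E'
from fit import *
from scipy.spatial.transform import Rotation as Ro
def goal(tip,tilt,yaw):  # vertical tool x along scale x, tilt about tool y: z -> (sin,0,-cos)
    R=Ro.from_euler('z',yaw).as_matrix()@np.array([[np.cos(tilt),0,np.sin(tilt)],[0,-1,0],[np.sin(tilt),0,-np.cos(tilt)]])
    return np.array(tip)-.025*R[:,2],R
def delta(st,tip,tilt,yaw):
    t,R=goal(tip,tilt,yaw); R0=np.array(st['orientation'])
    return np.round(R0.T@(t-st['position'])*1000,1).tolist(), np.round(Ro.from_matrix(R0.T@R).as_rotvec(),4).tolist()
E
python3 - <<'E'
from mv import *
p=np.load('p.npy'); st=robot.sense()
rk=toW(p,pan_pt(.015,-.109,.0165))[0]; print(rk)
print(delta(st,rk+[0,0,.08],0,p[2]), delta(st,rk+[-.05,0.03,.13],0,p[2]))
E
```

```text
[ 0.57313716 -0.1405962   0.08019586]
([488.3, -168.6, 71.1], [0.0, 0.0, 0.2002]) ([451.8, -214.1, 21.1], [0.0, 0.0, 0.2002])
```

send_rows([
  [[450, -214, 20], [0, 0, 0.2]],
  [[450, -214, 20], [0, 0, 0.2]],
  [[450, -214, 20], [0, 0, 0.2]],
  [[450, -214, 20], [0, 0, 0.2]],
  [[450, -214, 20], [0, 0, 0.2]],
  [[450, -214, 20], [0, 0, 0.2]],
  [[450, -214, 20], [0, 0, 0.2]],
  [[450, -214, 20], [0, 0, 0.2]],
  [[450, -214, 20], [0, 0, 0.2]],
  [[450, -214, 20], [0, 0, 0.2]],
], jaw=-1)

```text
clock: 1.68
position: [0.4627, -0.1711, 0.2399]
orientation: [[0.988, 0.155, 0.0], [0.155, -0.988, -0.0], [0.0, 0.0, -1.0]]
contact_force: [0.9, -1.2, -0.1]
width: -0.0002
```

```bash
python3 - <<'E'
from mv import *
p=np.load('p.npy'); st=robot.sense()
rk=toW(p,pan_pt(.015,-.109,.0165))[0]
print(delta(st,rk+[-.05,0.03,.13],0,p[2]),st['position'])
E
```

```text
([69.1, -50.4, 4.7], [0.0003, -0.0004, 0.0002]) [ 0.46270948 -0.17107988  0.23988447]
```

send_rows([
  [[69, -50, 5], [0, 0, 0]],
  [[69, -50, 5], [0, 0, 0]],
  [[69, -50, 5], [0, 0, 0]],
  [[69, -50, 5], [0, 0, 0]],
  [[69, -50, 5], [0, 0, 0]],
])

```text
clock: 2.1
position: [0.5218, -0.1129, 0.2346]
orientation: [[0.988, 0.156, -0.001], [0.156, -0.988, -0.0], [-0.001, 0.0, -1.0]]
contact_force: [0.0, 1.1, -0.1]
width: 0.0002
```

```bash
python3 - <<'E'
from mv import *
p=np.load('p.npy'); W=vision.get_calibration('wrist'); im=vision.read_camera('wrist'); st=robot.sense()
print(st['position'],st['contact_force'], {k:np.round(v,3).tolist() for k,v in W.items()})
big=cv2.resize(im,None,fx=1.4,fy=1.4)
L=[pan_pt(p[4],p[3]+d,.009) for d in (.049,0,-.06,-.117)]+[pan_pt(x,-.109,.014) for x in (-.019,0,.019)]+[[-.068,-.151,.097],[-.068,.151,.097]]
uv=proj(W,toW(p,L)); print(np.round(uv*1.4,1).tolist())
for a in uv: cv2.circle(big,tuple(np.round(a*1.4).astype(int).tolist()),2,(255,0,255),-1)
save('wrist1',big)
E
```

```text
[ 0.5214697  -0.11343761  0.23482397] [-0.807267   -0.14455105  0.367057  ] {'intrinsics': [[307.496, 0.0, 282.012], [0.0, 307.496, 214.155], [0.0, 0.0, 1.0]], 'k1': -0.032, 'origin': [0.587, -0.102, 0.353], 'attitude': [[0.156, -0.953, -0.26], [-0.988, -0.151, -0.041], [-0.001, 0.263, -0.965]]}
[[121.3, 254.4], [191.5, 254.3], [279.1, 254.2], [363.1, 254.2], [449.1, 261.8], [451.0, 235.7], [453.2, 207.6], [533.8, 144.8], [8.4, 147.9]]
```

View pics/wrist1.png

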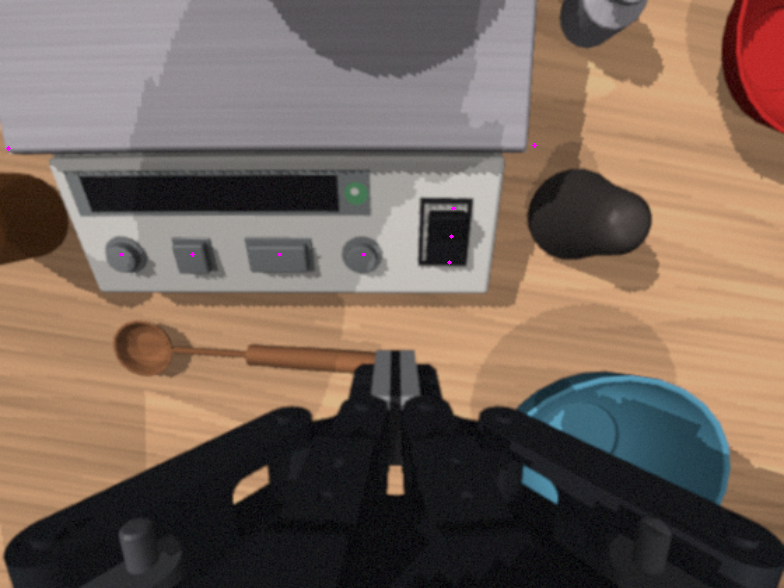

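```bash
python3 - <<'E'
from mv import *
p=np.load('p.npy'); st=robot.sense()
rim=toW(p,pan_pt(.015,-.108,.0165))[0]; rim[2]=.083
print(rim,delta(st,rim+[0,0,.008],0,p[2]))
E
```

```text
[ 0.57298212 -0.1396083   0.083     ] ([46.9, 33.8, 118.8], [0.0001, 0.0002, -0.0003])
```

send_rows([
  [[40, 30, 35], [0, 0, 0]],
  [[47, 34, 60], [0, 0, 0]],
  [[47, 34, 90], [0, 0, 0]],
  [[47, 34, 110], [0, 0, 0]],
  [[47, 34, 119], [0, 0, 0]],
  [[47, 34, 119], [0, 0, 0]],
  [[47, 34, 119], [0, 0, 0]],
])

```text
clock: 2.73
position: [0.5735, -0.1399, 0.1169]
orientation: [[0.988, 0.154, 0.001], [0.154, -0.988, -0.0], [0.001, 0.0, -1.0]]
contact_force: [-0.3, 0.3, 0.3]
width: -0.0004
```

```bash
python3 - <<'E'
from mv import *
im=vision.read_camera('side'); st=robot.sense(); print(st['position'],st['contact_force'],st['clock'])
save('side3',cv2.resize(im[180:300,200:340],None,fx=4.5,fy=4.5,interpolation=cv2.INTER_CUBIC))
E
```

```text
[ 0.57406879 -0.13979203  0.11759609] [-0.20160647  0.27736356  1.01589833] 2.7833
```

View pics/side3.png

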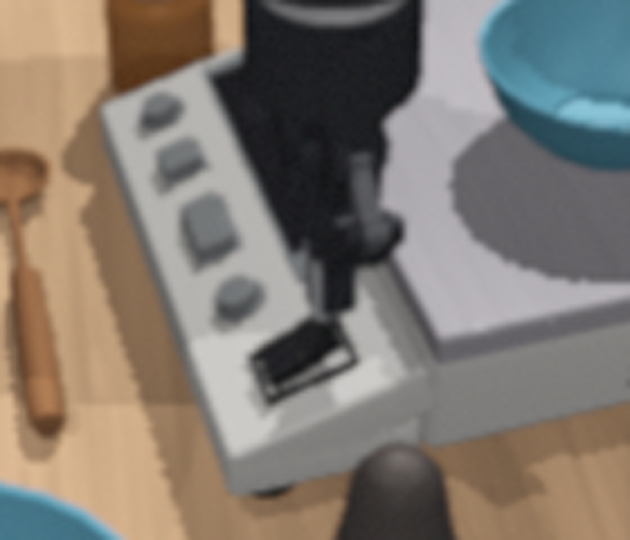

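send_rows([
  [[0, 0, 4], [0, 0, 0]],
  [[0, 0, 8], [0, 0, 0]],
  [[0, 0, 10], [0, 0, 0]],
  [[0, 0, 12], [0, 0, 0]],
  [[0, 0, 12], [0, 0, 0]],
])

```text
clock: 3.2
position: [0.5739, -0.1391, 0.1038]
orientation: [[0.988, 0.155, 0.0], [0.155, -0.988, -0.0], [0.0, 0.0, -1.0]]
contact_force: [1.2, -0.2, 2.3]
width: -0.0001
```

send_rows([
  [[0, 0, 1], [0, 0, 0]],
  [[0, 0, 2], [0, 0, 0]],
  [[0, 0, 3], [0, 0, 0]],
  [[0, 0, 3], [0, 0, 0]],
])

```text
clock: 3.53
position: [0.5738, -0.1391, 0.1009]
orientation: [[0.988, 0.155, 0.0], [0.155, -0.988, 0.0], [0.0, 0.0, -1.0]]
contact_force: [0.0, 0.7, 6.5]
width: 0.0
```

send_rows([
  [[0, 0, 1], [0, 0, 0]],
  [[0, 0, 2], [0, 0, 0]],
  [[0, 0, 2], [0, 0, 0]],
])

```text
clock: 3.78
position: [0.574, -0.1392, 0.1003]
orientation: [[0.988, 0.155, 0.002], [0.155, -0.988, -0.0], [0.002, 0.001, -1.0]]
contact_force: [-6.7, 1.9, 25.8]
width: 0.0
```

send_rows([
  [[0, 0, -10], [0, 0, 0]],
  [[0, 0, -40], [0, 0, 0]],
  [[-30, 0, -70], [0, 0, 0]],
  [[-70, 0, -90], [0, 0, 0]],
  [[-70, 0, -90], [0, 0, 0]],
  [[-70, 0, -90], [0, 0, 0]],
  [[-70, 0, -90], [0, 0, 0]],
])

```text
clock: 4.37
position: [0.5046, -0.1501, 0.1886]
orientation: [[0.988, 0.155, 0.0], [0.155, -0.988, 0.0], [0.0, 0.0, -1.0]]
contact_force: [1.1, -0.3, 0.2]
width: 0.0002
```

```bash
python3 - <<'E'
from mv import *
p=np.load('p.npy')
im=vision.read_camera('side'); W=vision.get_calibration('wrist'); im2=vision.read_camera('wrist')
a=cv2.resize(im[180:290,205:305],(400,440),interpolation=cv2.INTER_CUBIC)
b=cv2.resize(im2[90:222,270:390],(400,440),interpolation=cv2.INTER_CUBIC)
save('both4',np.hstack([a,b])); st=robot.sense(); print(st['position'],st['contact_force'],st['clock'])
t=toW(p,pan_pt(p[4],p[3],.009))[0]; n=toW(np.r_[0,0,p[2:]],[[-s,0,c_]])[0]
print(t,n,delta(st,t+.012*n,.3,p[2]))
E
```

```text
[ 0.50481057 -0.14981439  0.18773006] [-0.3335593  -1.26415814  0.30648837] 4.4667
[0.51905887 0.02782182 0.06389618] [-0.29194699 -0.04581644  0.95533649] ([30.9, -173.2, 88.6], [-0.0007, 0.3013, 0.0003])
```

View pics/both4.png

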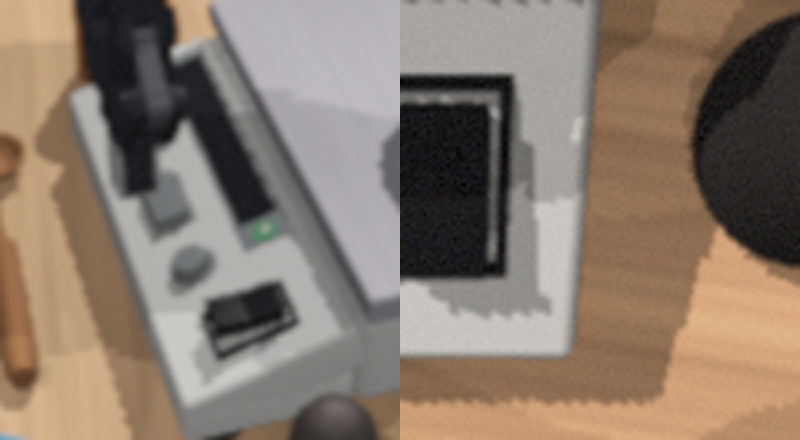

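The switch is tipped: its near end now stands up. Next, move over the unit key with the tool tilted to the panel normal.

send_rows([
  [[0, -40, 0], [0, 0.1, 0]],
  [[0, -80, 0], [0, 0.2, 0]],
  [[0, -120, 10], [0, 0.3, 0]],
  [[10, -150, 25], [0, 0.3, 0]],
  [[31, -173, 45], [0, 0.3, 0]],
  [[31, -173, 70], [0, 0.3, 0]],
  [[31, -173, 82], [0, 0.3, 0]],
  [[31, -173, 88], [0, 0.3, 0]],
  [[31, -173, 88], [0, 0.3, 0]],
  [[31, -173, 88], [0, 0.3, 0]],
])

```text
clock: 5.3
position: [0.5086, 0.0256, 0.1007]
orientation: [[0.944, 0.155, 0.291], [0.148, -0.988, 0.046], [0.295, -0.0, -0.956]]
contact_force: [1.3, -0.6, 0.4]
width: 0.0
```

```bash
python3 - <<'E'
from mv import *
p=np.load('p.npy')
im=vision.read_camera('side'); im2=vision.read_camera('wrist')
a=cv2.resize(im[180:280,200:300],(400,400),interpolation=cv2.INTER_CUBIC)
b=cv2.resize(im2[120:420,130:430],(400,400),interpolation=cv2.INTER_CUBIC)
save('both5',np.hstack([a,b])); st=robot.sense(); print(st['position'],st['contact_force'],st['clock'])
t=toW(p,pan_pt(p[4],p[3],.009))[0]
print(delta(st,t,.3,p[2]))
E
```

```text
[0.50907117 0.02548739 0.10161068] [ 0.125776   -0.71169187  0.96914013] 5.4
([-1.4, -0.8, 14.1], [0.0002, -0.0011, -0.0003])
```

View pics/both5.png

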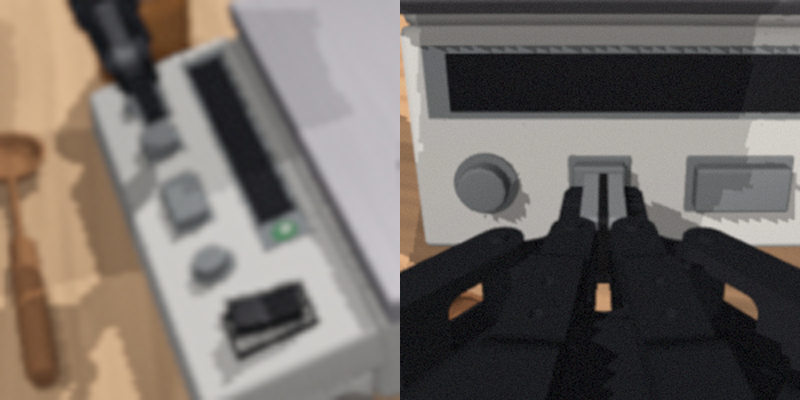

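send_rows([
  [[-1, -1, 6], [0, 0, 0]],
  [[-1, -1, 11], [0, 0, 0]],
  [[-1, -1, 14], [0, 0, 0]],
  [[-1, -1, 14], [0, 0, 0]],
  [[-1, -1, 14], [0, 0, 0]],
])

```text
clock: 5.82
position: [0.5114, 0.0271, 0.0871]
orientation: [[0.944, 0.155, 0.292], [0.148, -0.988, 0.046], [0.296, 0.0, -0.955]]
contact_force: [-0.2, -0.8, 3.1]
width: -0.0
```

send_rows([
  [[0, 0, 1.3], [0, 0, 0]],
  [[0, 0, 2.5], [0, 0, 0]],
  [[0, 0, 2.5], [0, 0, 0]],
])

```text
clock: 6.07
position: [0.5122, 0.0272, 0.0847]
orientation: [[0.944, 0.155, 0.292], [0.148, -0.988, 0.046], [0.296, 0.0, -0.955]]
contact_force: [-1.5, -1.5, 5.1]
width: -0.0001
```

```bash
python3 - <<'E'
from mv import *
st=robot.sense(); print(st['position'],st['contact_force'],np.array(st['orientation']).T@st['contact_force'])
E
```

```text
[0.5121539  0.02720498 0.08474966] [-1.49148708 -1.49806317  5.08378634] [-0.12579495  1.24953088 -5.36063977]
```

send_rows([
  [[0, 0, 1], [0, 0, 0]],
  [[0, 0, 1], [0, 0, 0]],
])

```text
clock: 6.23
position: [0.5124, 0.0273, 0.0838]
orientation: [[0.944, 0.155, 0.292], [0.148, -0.988, 0.046], [0.296, 0.0, -0.955]]
contact_force: [-1.9, -1.9, 6.5]
width: -0.0
```

send_rows([
  [[0, 0, -10], [0, 0, 0]],
  [[0, 0, -30], [0, 0, 0]],
  [[0, 30, -30], [0, 0, 0]],
  [[0, 60, -30], [0, 0, 0]],
  [[0, 60, -20], [0, 0, 0]],
  [[0, 60, -15], [0, 0, 0]],
  [[0, 60, -15], [0, 0, 0]],
])

```text
clock: 6.82
position: [0.5165, -0.0325, 0.0968]
orientation: [[0.944, 0.155, 0.29], [0.148, -0.988, 0.046], [0.294, -0.001, -0.956]]
contact_force: [-0.2, -0.5, -0.1]
width: -0.0001
```

```bash
python3 - <<'E'
from mv import *
p=np.load('p.npy')
im=vision.read_camera('side'); im2=vision.read_camera('wrist')
a=cv2.resize(im[180:280,200:300],(400,400),interpolation=cv2.INTER_CUBIC)
b=cv2.resize(im2[120:420,130:430],(400,400),interpolation=cv2.INTER_CUBIC)
save('both6',np.hstack([a,b])); st=robot.sense(); print(st['position'],st['contact_force'],st['clock'])
t=toW(p,pan_pt(p[4],p[3]-.06,.009))[0]
print(delta(st,t,.3,p[2]))
E
```

```text
[ 0.51674078 -0.03195395  0.09768754] [-0.28092603 -0.02442291  0.1303674 ] 6.9167
([1.1, 1.3, 10.7], [-0.0007, 0.0012, 0.0007])
```

View pics/both6.png

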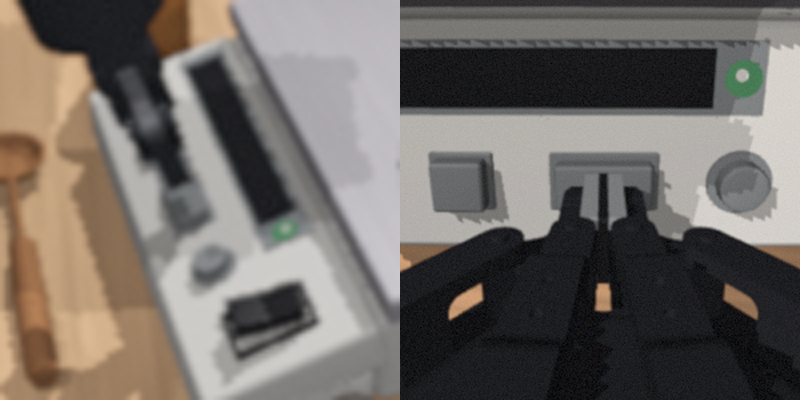

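send_rows([
  [[1, 1, 5], [0, 0, 0]],
  [[1, 1, 9], [0, 0, 0]],
  [[1, 1, 12], [0, 0, 0]],
  [[1, 1, 13.5], [0, 0, 0]],
  [[1, 1, 13.5], [0, 0, 0]],
  [[1, 1, 13.5], [0, 0, 0]],
])

```text
clock: 7.42
position: [0.5225, -0.0325, 0.0856]
orientation: [[0.944, 0.156, 0.292], [0.149, -0.988, 0.047], [0.296, -0.0, -0.955]]
contact_force: [-0.0, 2.9, 5.3]
width: -0.0003
```

send_rows([
  [[0, 0, 1.5], [0, 0, 0]],
  [[0, 0, 1.5], [0, 0, 0]],
  [[0, 0, 1.5], [0, 0, 0]],
])

```text
clock: 7.67
position: [0.5229, -0.0324, 0.0843]
orientation: [[0.944, 0.156, 0.292], [0.149, -0.988, 0.047], [0.296, -0.001, -0.955]]
contact_force: [-2.1, 3.3, 6.3]
width: 0.0
```

send_rows([
  [[0, 0, -10], [0, 0, 0]],
  [[0, 0, -40], [0, 0, 0]],
  [[-20, 0, -80], [0, 0, 0]],
  [[-60, 0, -110], [0, 0, 0]],
  [[-60, 0, -110], [0, 0, 0]],
  [[-60, 0, -110], [0, 0, 0]],
  [[-60, 0, -110], [0, 0, 0]],
])

```text
clock: 8.25
position: [0.4342, -0.0469, 0.1717]
orientation: [[0.943, 0.155, 0.293], [0.148, -0.988, 0.045], [0.297, 0.0, -0.955]]
contact_force: [0.0, -0.7, -0.4]
width: 0.0001
```

```bash
python3 - <<'E'
from mv import *
im=vision.read_camera('side'); im2=vision.read_camera('wrist')
a=cv2.resize(im[160:300,200:400],(560,392),interpolation=cv2.INTER_CUBIC)
b=cv2.resize(im2[:,:],(520,390)); b=cv2.copyMakeBorder(b,0,2,0,0,0)
im=np.hstack([a,b]); save('both7',cv2.resize(im,(800,int(800*392/1080)))); st=robot.sense(); print(st['position'],st['contact_force'],st['clock'])
E
```

```text
[ 0.4344974  -0.04664712  0.17095914] [ 0.7324023  -0.24023293  0.06355913] 8.35
```

View pics/both7.png

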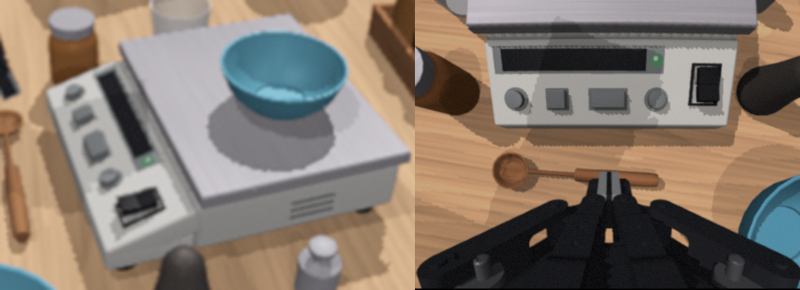

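```bash
python3 -c "
from plant import robot,job
print(job.close_job()); print(robot.sense()['clock'])"
```

```text
the job is handed in; nothing more can be done
None
the job is handed in; nothing more can be done
```

The scale is set up as asked, and I handed the job in after about 8.4 s of the 38 s allowed. No joint readouts were available, so these results rest on forces, tool positions and pictures.

- **Rocker:** I pushed its far end down with the shut fingertips until it met the firm stop at 25.8 N. The tip was then at about 75 mm, the height I had worked out for fully on.
- **Unit key, then tare key:** I tapped each along the panel normal to about 6.5 N, roughly 4 mm of travel, and then released it.

In the last pictures the rocker's near end stands up and both keys are back up. The bowl, jar, cup, weight, pestle and spoon look unmoved. The arm was clear of everything, with contact force down to noise level (under 1 N). I did not command any contact with the pan, the bowl or the round keys, and none showed in the forces.

One oddity was a sideways force of about 3 N while the tare key was down. It disappeared when I lifted off, so I took it as friction. No check failed.

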